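# Wind the counter press down until it seats

## Robot

A 6-joint arm with a two-finger parallel gripper is mounted at the origin on the work surface. World frame = base frame: x ahead of the robot, y to its left, z up, the work surface at z = 0. Lengths are in m, angles in rad, forces in N, time in s.
With the tool pointing down it reaches from about 0.35 to 0.85 m from the base axis. Payload 8.1 kg.
Tool frame: the origin (TCP) lies between the finger pads; the fingertips stand 19 mm ahead of it and the grasp point (between the pads) is the TCP (manip.tcp_to_tips is the distance from the TCP to the fingertips, in m); z points along the fingers, x is the direction in which the jaws open and shut, and the axes are right-handed (so a half turn about z gives the same grasp; the last joint's range is limited). The gripper opens to 85 mm and grips with 20 to 120 N. Pads are 22 mm wide; open, the fingers measure 114 mm over their backs; the gripper's body (76 mm by 85 mm) begins 54 mm behind the grasp point. The pads swing forward as they close: fully open they stand 13 mm farther back than shut.
Start: joints at [1.141, 0.13, 1.488, -0, 1.523, -0.085], TCP at [0.203, 0.565, 0.25] pointing down, gripper open.
Joint ranges: [-2.96, 2.96], [-0.89, 2.26], [0.02, 2.5], [-1.34, 4.48], [0, 2.73], [-2.66, 2.66]. Speed limits (rad/s): [2.39, 2.39, 2.79, 3.14, 3.14, 3.14].

## Interface

Orientations are given as a unit quaternion [w, x, y, z].
In Python, from bench import get_obs, cams, manip gives the robot as it stands.
- The arm moves only by the tool step_arm, never from a script. Its argument "targets" is a list of rows, each an object of numbers: "tx", "ty", "tz": the shift along the world's x, y, z in m; "rx", "ry", "rz": the turn, a rotation vector about the world's x, y, z in rad. A call has 1 to 12 rows; each row is the pose to reach, as a shift and turn from the pose commanded when the call began; what a row does not reach only later rows make up. A row lasts 1/10 s, in which the tool goes at most 50 mm and 8.59 degrees, less where a joint would pass 70% of its speed; a pose out of reach is approached as far as the arm can. A call with a gripper value outside its range is refused whole. "fingers" is the gripper's target within -1 to 1 (shut at 1, half-way at 0, fully open at -1), set as the call begins (left out, the last holds). The fingers move at their own pace and stop on an object; "grip_force" is the grip in N (left out, the last holds). Time passes only in rows, so rows that repeat a pose let the fingers close. It gives the time, the measured TCP pose, the force and the opening at its end, in the units of the state.
- get_obs(): the state, without advancing time (a new reading comes with each control period).
- cams.get_image(name): name is "side" or "top"; returns (picture, depth): 480x640x3 uint8, red, green, blue; 480x640 float32, m along the optical axis (not along the pixel's ray), 0 where there is no reading.
- cams.calibration(name): a dict with "fx", "fy", "cx", "cy" (pixels), "k1" (the pictures are not rectified: a ray, as slopes to the right and down, at radius r is drawn at 1 + k1 r^2 times it, then the intrinsics apply), "R" (3x3) and "t" (3): a world point X has camera coordinates R X + t. Camera axes: x right, y down, z forward; pixel columns grow to the right and rows downward; lengths in m; the calibration is good to about 2 mm. A picture is of the moment at which its call begins. calibration takes no time and is no camera call.
- manip.close_job(): hands the job in, once; it reports no verdict.
The state is a dict: "clock": time; "joints": joint angles; "joint_velocities": joint speeds; "joint_efforts": joint torques, N m; "eef_pos": TCP position; "eef_rot": TCP orientation; "force": force on the tool from outside, world axes, zero at the start; "wrist_torque": the same for the moment, N m; "gripper_width": finger opening in m.
Only numpy, scipy, OpenCV 4.12 (cv2) and the standard library are available. Lean on these libraries where they do the work, as an engineer would, in place of code of your own. Each camera call takes 0.05 s, during which the arm holds its last target. There are 200 camera calls.

## Task

Wind the crank of the steel screw press clockwise (seen from above) through a full turn and more, until the plate seats on what is hidden in the mould and the crank will go no farther. Feel for that stop, do not force the crank against it, and leave it wound right home with everything else on the counter where it stands.

Things in the scene. Friction and masses are not known exactly. Their poses are not given: they have to be found in the camera images.
- press: Steel screw press fixed to the counter: base 150 x 200 x 16 mm, two columns 16 mm thick at y = +-82 mm, a crossbar 36 x 200 mm whose top is at z = 160 mm, an open round metal mould (120 mm across, top at z = 78 mm) below it, and a pressing plate that comes down into the mould as the crank on top is wound. Origin: centre of the underside, on the crank's axis; z up.
- pivot (a point): Point on the crank's upright axis, fixed to the press, 182 mm above the counter: the height of the top face of the crank arm. A hub 32 mm across stands 8 mm above it.
- knob (a point): Middle of the crank's knob: an upright black plastic cylinder 24 mm across and 50 mm tall, 25 mm below and above this point, 80 mm from the crank's axis, standing on the end of a flat steel arm 24 mm wide and 10 mm thick. The knob does not spin. Pushed sideways, it takes about 3 to 5 N to move and stays where it is left.
- crank (a joint): Turning of the crank in rad, growing clockwise seen from above; 0 is wound fully up. It starts a little above 0 and seats somewhat more than a full turn farther on; where is not known and neither the knob's direction nor the plate shows it: there the crank meets a firm stop.
- kettle: Brushed steel kettle, 156 mm across, 190 mm high with a handle and spout; bystander. Origin under its centre.
- jug: White ceramic jug, 104 mm across, 145 mm high; bystander. Origin under its centre.
- mug: Grey plastic mug with a hinged lid, 80 mm across, 105 mm high; bystander. Origin under its centre.
- puck: Spare wooden follower disc, 96 mm across, 18 mm thick, lying beside the press; bystander. Origin under its centre.
- pepper: Glass jar with a steel cap, 48 mm across, 110 mm high, on the dark silicone mat; bystander. Origin under its centre.
- spoon: Spoon 160 mm long lying on the silicone mat; bystander.

How it is judged:
By the outcome, as a careful person would: the job done as asked, in the order asked, and still so for the second after the job is handed in, with the robot touching nothing.
It also fails if it takes over 72 s, if anything falls off the work surface, if the arm or the gripper's body presses on something with over 40 N, if the wrist force passes 120 N, or if a joint passes its speed limit or range.

## Working session

There is one attempt and no reset: what is moved stays moved. The work goes in short steps, Python scripts to look and compute and a tool call to move; the robot and the scene stay as the last step left them, time stands still between calls to the robot, and variables do not carry over. Pictures are saved under pics/ and viewed, about 8 in all and at most 12, crops included, and the job is handed in when it is done.

Besides the shell and the picture viewer there is one more tool, called after ">>>" by a JSON object that holds its "method" and its "body", one argument or row to a line. step_arm: Moves the arm, as the interface text tells. Its arguments: {"type":"object","properties":{"targets":{"type":"array","items":{"type":"object","properties":{"tx":{"type":"number"},"ty":{"type":"number"},"tz":{"type":"number"},"rx":{"type":"number"},"ry":{"type":"number"},"rz":{"type":"number"}}}},"fingers":{"type":"number"},"grip_force":{"type":"number"}},"required":["targets"]}

```bash
mkdir -p pics
cat > h.py <<'E'
import numpy as np, cv2
from bench import get_obs, cams, manip
def shot(n,f):
    p,d=cams.get_image(n); cv2.imwrite(f'pics/{f}.png',p[:,:,::-1]); np.save(f'pics/{f}.npy',d); return p,d
def pt(n,f,u,v,z=None):
    c=cams.calibration(n); d=np.load(f'pics/{f}.npy')
    K=np.array([[c['fx'],0,c['cx']],[0,c['fy'],c['cy']],[0,0,1.]])
    x,y=cv2.undistortPoints(np.array([[[u,v]]],float),K,np.array([c['k1'],0,0,0,0.]))[0,0]
    R=np.array(c['R']);t=np.array(c['t']);r=R.T@np.array([x,y,1]);o=-R.T@t
    if z is None: return o+r*d[int(v),int(u)]
    return o+r*(z-o[2])/r[2]
E
python3 - <<'E'
from h import *
for n in('top','side'):
    shot(n,n+'0'); c=cams.calibration(n); print(n,-np.array(c['R']).T@np.array(c['t']))
print(get_obs())
E
```

```text
top [ 0.25038873 -0.01636156  1.60258491]
side [ 0.41738327 -0.9353546   0.93772518]
{'clock': 0.1, 'joints': array([ 1.14060558e+00,  1.31089936e-01,  1.48919179e+00,  2.09024381e-05,
        1.52304399e+00, -8.54223782e-02]), 'joint_velocities': array([-0.00183578, -0.00273522, -0.00293705, -0.00033242,  0.00173337,
        0.00013418]), 'joint_efforts': array([ 2.44505660e-03, -5.70948172e+01, -5.01947594e+01,  1.50268124e-05,
        7.97952467e-03, -8.75174749e-06]), 'eef_pos': array([0.20256856, 0.56425435, 0.24933501]), 'eef_rot': array([ 4.27239063e-04,  8.17917672e-01,  5.75334625e-01, -7.53957538e-04]), 'force': array([-0.27016264, -0.07982513, -1.45047641]), 'wrist_torque': array([-0.05950344,  0.01483666,  0.02238663]), 'gripper_width': 0.08552049622718477}
```

View pics/top0.png

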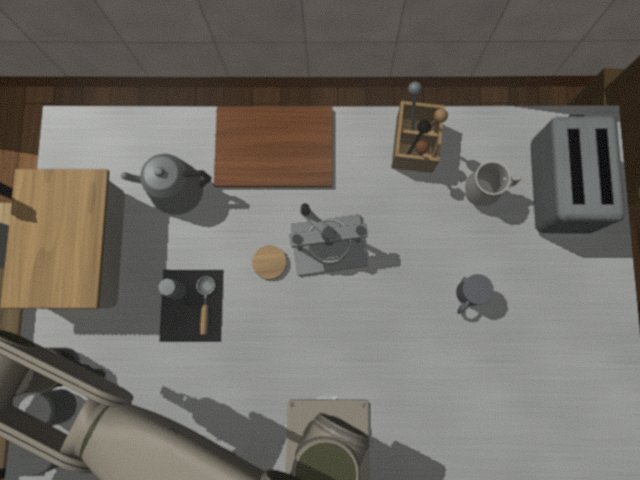

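View pics/side0.png

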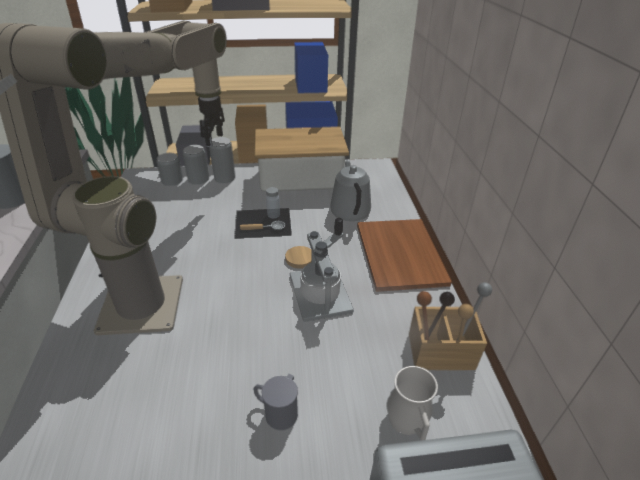

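The top view shows the press at about (328,240), the crank hub near (329,233), and the black knob near (305,210). The kettle is at (170,183), the puck at (269,262), and the mug at (477,290). I'll enlarge the press.

Run:
```python
from h import *
a=cv2.imread('pics/top0.png')[190:290,265:385]; b=cv2.imread('pics/side0.png')[220:320,270:370]
cv2.imwrite('pics/c0.png',np.hstack([cv2.resize(a,None,fx=4,fy=4,interpolation=2),cv2.resize(b,(320,320),interpolation=2)] if 0 else [cv2.resize(a,(480,400),interpolation=2),cv2.resize(b,(320,320),interpolation=2)[:400] if 0 else cv2.copyMakeBorder(cv2.resize(b,(320,320),interpolation=2),0,80,0,0,0)]))
for n,u,v in [('top',305,209),('top',329,234),('top',269,262),('top',158,172),('top',477,283),('top',490,180)]:
    print(u,v,pt(n,n+'0',u,v))
print(pt('top','top0',305,209,.232),pt('top','top0',329,234,.19))
```

```text
305 209 [0.57848116 0.05527667 0.230126  ]
329 234 [ 0.52323694 -0.00358056  0.1925888 ]
269 262 [0.47793001 0.16591952 0.01252215]
158 172 [0.68506902 0.43545569 0.1895796 ]
477 283 [ 0.41158788 -0.39075824  0.09682088]
490 180 [ 0.71468122 -0.46022853  0.01633869]
[0.57803317 0.05517885 0.232     ] [ 0.52373789 -0.00355709  0.19      ]
```

View pics/c0.png

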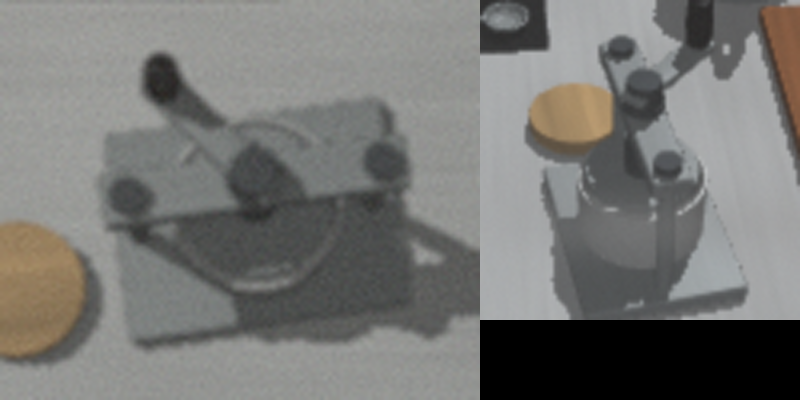

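The crop puts the knob top at about (305,209), the hub top at (329,233), and the crossbar bolts at about (297.5,239) and (361,230). I'll refine the axis and knob positions from the depth data.

Run:
```python
from h import *
P=np.array([[pt('top','top0',u,v) for u in range(290,370)] for v in range(195,255)])
z=P[...,2]
print('knob',P[z>.222].mean(0),(z>.222).sum())
m=(z>.1865)&(z<.196)&(np.hypot(P[...,0]-.524,P[...,1]+.004)<.022)
print('hub',P[m].mean(0),m.sum())
for u,v in[(329.2,233),(305,208.8)]:print(pt('top','top0',u,v,.19 if u>320 else .232))
m2=(z>.155)&(z<.165); q=P[m2]; print('bar',q.mean(0),q.min(0),q.max(0))
print((pt('top','top0',297.5,238.7,.17)+pt('top','top0',361.3,230,.17))/2)
```

```text
Traceback (most recent call last):
  File "h.py", line 6, in pt
    c=cams.calibration(n); d=np.load(f'pics/{f}.npy')
ValueError: time passes only in moves, steps and waits
```

>>> {"method": "step_arm", "body": {
  "targets": [
    {"tz":0.04},
    {"tx":0.03,"ty":-0.04,"tz":0.05},
    {"tx":0.06,"ty":-0.08,"tz":0.05},
    {"tx":0.09,"ty":-0.12,"tz":0.05},
    {"tx":0.12,"ty":-0.16,"tz":0.05},
    {"tx":0.15,"ty":-0.2,"tz":0.05},
    {"tx":0.18,"ty":-0.24,"tz":0.05},
    {"tx":0.21,"ty":-0.28,"tz":0.05},
    {"tx":0.24,"ty":-0.32,"tz":0.05},
    {"tx":0.27,"ty":-0.36,"tz":0.05},
    {"tx":0.3,"ty":-0.4,"tz":0.05},
    {"tx":0.32,"ty":-0.43,"tz":0.05}
  ],
  "fingers": 1,
  "grip_force": 30
}}

```text
invalid input
```

Run:
```python
from h import *
import h
_c=cams.calibration('top'); _d=np.load('pics/top0.npy'); h.cams=type('C',(),{'calibration':lambda s,n:_c})(); h.np.load=lambda f:_d
P=np.array([[pt('top','top0',u,v) for u in range(290,370)] for v in range(195,255)])
z=P[...,2]
print('knob',P[z>.222].mean(0),(z>.222).sum())
m=(z>.1865)&(z<.196)&(np.hypot(P[...,0]-.524,P[...,1]+.004)<.022)
print('hub',P[m].mean(0),m.sum())
for u,v in[(329.2,233),(305,208.8)]:print(pt('top','top0',u,v,.19 if u>320 else .232))
print((pt('top','top0',297.5,238.7,.17)+pt('top','top0',361.3,230,.17))/2)
o=get_obs();print(o['clock'],o['eef_pos'],o['gripper_width'])
```

```text
knob [0.50833281 0.03958257 0.53698089] 85
hub [ 0.52760493 -0.00139136  0.19064224] 100
[ 0.52629458 -0.00405101  0.19      ]
[0.57853724 0.05518419 0.232     ]
[ 0.52670893 -0.00444755  0.17      ]
0.1 [0.20256856 0.56425435 0.24933501] 0.08552049622718477
```

>>> {"method": "step_arm", "body": {
  "targets": [
    {"tz":0.04},
    {"tx":0.03,"ty":-0.04,"tz":0.05},
    {"tx":0.06,"ty":-0.08,"tz":0.05},
    {"tx":0.09,"ty":-0.12,"tz":0.05},
    {"tx":0.12,"ty":-0.16,"tz":0.05},
    {"tx":0.15,"ty":-0.2,"tz":0.05},
    {"tx":0.18,"ty":-0.24,"tz":0.05},
    {"tx":0.21,"ty":-0.28,"tz":0.05},
    {"tx":0.24,"ty":-0.32,"tz":0.05},
    {"tx":0.27,"ty":-0.36,"tz":0.05},
    {"tx":0.3,"ty":-0.4,"tz":0.05},
    {"tx":0.32,"ty":-0.43,"tz":0.05}
  ],
  "fingers": 1,
  "grip_force": 30
}}

```text
invalid input
```

>>> {"method": "step_arm", "body": {
  "targets": [
    {"tx":0.0,"ty":0.0,"tz":0.04,"rx":0.0,"ry":0.0,"rz":0.0}
  ],
  "fingers": 1.0
}}

```text
clock: 0.2
eef_pos: [0.2014, 0.5616, 0.2829]
eef_rot: [0.003, 0.818, 0.575, -0.006]
force: [0.5, 0.2, -0.7]
gripper_width: 0.0733
```

>>> {"method": "step_arm", "body": {
  "targets": [
    {"tx":0.028,"ty":-0.04,"tz":0.01,"rx":0,"ry":0,"rz":0},
    {"tx":0.056,"ty":-0.08,"tz":0.01,"rx":0,"ry":0,"rz":0},
    {"tx":0.084,"ty":-0.12,"tz":0.01,"rx":0,"ry":0,"rz":0},
    {"tx":0.112,"ty":-0.16,"tz":0.01,"rx":0,"ry":0,"rz":0},
    {"tx":0.14,"ty":-0.2,"tz":0.01,"rx":0,"ry":0,"rz":0},
    {"tx":0.168,"ty":-0.24,"tz":0.01,"rx":0,"ry":0,"rz":0},
    {"tx":0.196,"ty":-0.28,"tz":0.01,"rx":0,"ry":0,"rz":0},
    {"tx":0.224,"ty":-0.32,"tz":0.01,"rx":0,"ry":0,"rz":0},
    {"tx":0.252,"ty":-0.36,"tz":0.01,"rx":0,"ry":0,"rz":0},
    {"tx":0.28,"ty":-0.4,"tz":0.01,"rx":0,"ry":0,"rz":0},
    {"tx":0.308,"ty":-0.44,"tz":0.01,"rx":0,"ry":0,"rz":0},
    {"tx":0.337,"ty":-0.49,"tz":0.01,"rx":0,"ry":0,"rz":0}
  ]
}}

```text
clock: 1.4
eef_pos: [0.5366, 0.0797, 0.2998]
eef_rot: [-0.0, 0.818, 0.575, -0.0]
force: [0.8, 0.6, 0.3]
gripper_width: 0.0001
```

>>> {"method": "step_arm", "body": {
  "targets": [
    {"tx":0,"ty":0,"tz":-0.03,"rx":0,"ry":0,"rz":0},
    {"tx":0,"ty":0,"tz":-0.06,"rx":0,"ry":0,"rz":0},
    {"tx":0,"ty":0,"tz":-0.087,"rx":0,"ry":0,"rz":0},
    {"tx":0,"ty":0,"tz":-0.087,"rx":0,"ry":0,"rz":0},
    {"tx":0,"ty":0,"tz":-0.087,"rx":0,"ry":0,"rz":0}
  ]
}}

```text
clock: 1.9
eef_pos: [0.5354, 0.0814, 0.2132]
eef_rot: [-0.0, 0.818, 0.575, -0.001]
force: [0.7, 0.4, 1.0]
gripper_width: -0.0001
```

```bash
cat > arc.py <<'E'
import sys, json, numpy as np
# commanded TCP x y, then list of pusher angles (deg): shifts on the circle
C=np.array([.5265,-.004]);R=.080
x0,y0=map(float,sys.argv[1:3])
rows=[]
for a in eval(sys.argv[3]):
    p=C+R*np.array([np.cos(np.radians(a)),np.sin(np.radians(a))])
    rows.append((round(p[0]-x0,3),round(p[1]-y0,3)))
print(rows, np.round(p,4))
E
python3 arc.py .540 .075 'range(76,28,-4)'
python3 - <<'E'
from h import *
o=get_obs();print(o['eef_pos'],o['force'])
E
```

```text
[(np.float64(0.006), np.float64(-0.001)), (np.float64(0.011), np.float64(-0.003)), (np.float64(0.016), np.float64(-0.005)), (np.float64(0.022), np.float64(-0.007)), (np.float64(0.026), np.float64(-0.01)), (np.float64(0.031), np.float64(-0.013)), (np.float64(0.036), np.float64(-0.016)), (np.float64(0.04), np.float64(-0.02)), (np.float64(0.044), np.float64(-0.023)), (np.float64(0.048), np.float64(-0.028)), (np.float64(0.051), np.float64(-0.032)), (np.float64(0.054), np.float64(-0.037))] [0.5943 0.0384]
[0.53543681 0.08144983 0.21320344] [0.67201208 0.39100494 1.01655308]
```

```bash
sed -i 's/print(rows, /print([(float(a),float(b)) for a,b in rows], /' arc.py; python3 arc.py .5354 .0814 'range(76,28,-4)'; python3 arc.py .5943 .0384 'range(23,-37,-5)'
```

```text
[(0.01, -0.008), (0.016, -0.009), (0.021, -0.011), (0.026, -0.013), (0.031, -0.016), (0.036, -0.019), (0.04, -0.022), (0.045, -0.026), (0.049, -0.03), (0.052, -0.034), (0.056, -0.038), (0.059, -0.043)] [0.5943 0.0384]
[(0.006, -0.011), (0.008, -0.018), (0.01, -0.024), (0.011, -0.031), (0.012, -0.038), (0.012, -0.045), (0.012, -0.052), (0.01, -0.059), (0.009, -0.066), (0.006, -0.072), (0.003, -0.079), (0.0, -0.085)] [ 0.5943 -0.0464]
```

>>> {"method": "step_arm", "body": {
  "targets": [
    {"tx":0.01,"ty":-0.008,"tz":0,"rx":0,"ry":0,"rz":0},
    {"tx":0.016,"ty":-0.009,"tz":0,"rx":0,"ry":0,"rz":0},
    {"tx":0.021,"ty":-0.011,"tz":0,"rx":0,"ry":0,"rz":0},
    {"tx":0.026,"ty":-0.013,"tz":0,"rx":0,"ry":0,"rz":0},
    {"tx":0.031,"ty":-0.016,"tz":0,"rx":0,"ry":0,"rz":0},
    {"tx":0.036,"ty":-0.019,"tz":0,"rx":0,"ry":0,"rz":0},
    {"tx":0.04,"ty":-0.022,"tz":0,"rx":0,"ry":0,"rz":0},
    {"tx":0.045,"ty":-0.026,"tz":0,"rx":0,"ry":0,"rz":0},
    {"tx":0.049,"ty":-0.03,"tz":0,"rx":0,"ry":0,"rz":0},
    {"tx":0.052,"ty":-0.034,"tz":0,"rx":0,"ry":0,"rz":0},
    {"tx":0.056,"ty":-0.038,"tz":0,"rx":0,"ry":0,"rz":0},
    {"tx":0.059,"ty":-0.043,"tz":0,"rx":0,"ry":0,"rz":0}
  ]
}}

```text
clock: 3.1
eef_pos: [0.5942, 0.0385, 0.2126]
eef_rot: [-0.001, 0.818, 0.575, -0.001]
force: [-5.2, 2.1, 0.3]
gripper_width: -0.0
```

Run:
```python
from h import *
p,d=shot('top','t1'); print(get_obs()['eef_pos'],get_obs()['force'])
s=cv2.imread('pics/t1.png')[190:290,265:385]; q,_=shot('side','s1'); q=q[210:310,270:390,::-1]
cv2.imwrite('pics/c1.png',cv2.resize(np.hstack([s,q]),None,fx=3.3,fy=3.3,interpolation=2))
```

```text
[0.59464424 0.03779525 0.21263098] [-3.64298511  1.25142819  0.27553307]
```

View pics/c1.png

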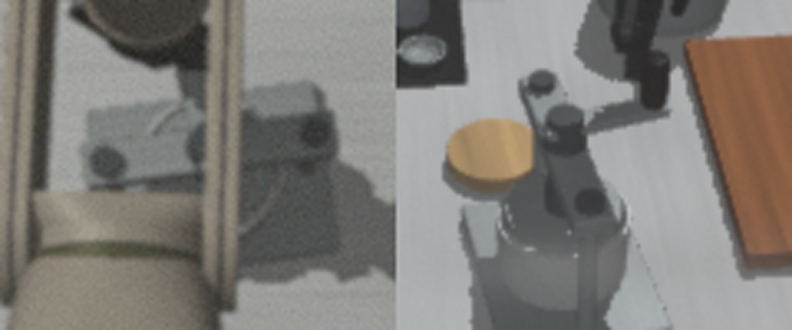

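The fingers are behind the knob, at about (650,80) in the side half of the crop, and the contact is good. I'll carry on around the circle.

```bash
cat > legs.py <<'E'
import numpy as np
C=np.array([.5265,-.004]);R=.080
P=lambda a:C+R*np.array([np.cos(np.radians(a)),np.sin(np.radians(a))])
a=32
while a>-268:
    p0=P(a);print(a);print(['%.3f %.3f'%tuple(P(a-5*k)-p0) for k in range(1,13)]);a-=60
E
python3 legs.py
```

```text
32
['0.003 -0.006', '0.006 -0.012', '0.009 -0.019', '0.010 -0.026', '0.012 -0.033', '0.012 -0.040', '0.012 -0.047', '0.011 -0.054', '0.010 -0.060', '0.008 -0.067', '0.006 -0.074', '0.003 -0.080']
-28
['-0.004 -0.006', '-0.008 -0.012', '-0.012 -0.017', '-0.017 -0.022', '-0.022 -0.026', '-0.028 -0.030', '-0.034 -0.034', '-0.041 -0.037', '-0.047 -0.039', '-0.054 -0.041', '-0.061 -0.042', '-0.068 -0.042']
-88
['-0.007 0.000', '-0.014 0.001', '-0.021 0.002', '-0.028 0.004', '-0.034 0.006', '-0.040 0.009', '-0.046 0.013', '-0.052 0.017', '-0.057 0.021', '-0.062 0.026', '-0.067 0.032', '-0.071 0.038']
-148
['-0.003 0.006', '-0.006 0.012', '-0.009 0.019', '-0.010 0.026', '-0.012 0.033', '-0.012 0.040', '-0.012 0.047', '-0.011 0.054', '-0.010 0.060', '-0.008 0.067', '-0.006 0.074', '-0.003 0.080']
-208
['0.004 0.006', '0.008 0.012', '0.012 0.017', '0.017 0.022', '0.022 0.026', '0.028 0.030', '0.034 0.034', '0.041 0.037', '0.047 0.039', '0.054 0.041', '0.061 0.042', '0.068 0.042']
```

>>> {"method": "step_arm", "body": {
  "targets": [
    {"tx":0.003,"ty":-0.006,"tz":0,"rx":0,"ry":0,"rz":0},
    {"tx":0.006,"ty":-0.012,"tz":0,"rx":0,"ry":0,"rz":0},
    {"tx":0.009,"ty":-0.019,"tz":0,"rx":0,"ry":0,"rz":0},
    {"tx":0.01,"ty":-0.026,"tz":0,"rx":0,"ry":0,"rz":0},
    {"tx":0.012,"ty":-0.033,"tz":0,"rx":0,"ry":0,"rz":0},
    {"tx":0.012,"ty":-0.04,"tz":0,"rx":0,"ry":0,"rz":0},
    {"tx":0.012,"ty":-0.047,"tz":0,"rx":0,"ry":0,"rz":0},
    {"tx":0.011,"ty":-0.054,"tz":0,"rx":0,"ry":0,"rz":0},
    {"tx":0.01,"ty":-0.06,"tz":0,"rx":0,"ry":0,"rz":0},
    {"tx":0.008,"ty":-0.067,"tz":0,"rx":0,"ry":0,"rz":0},
    {"tx":0.006,"ty":-0.074,"tz":0,"rx":0,"ry":0,"rz":0},
    {"tx":0.003,"ty":-0.08,"tz":0,"rx":0,"ry":0,"rz":0}
  ]
}}

```text
clock: 4.4
eef_pos: [0.5977, -0.0409, 0.2132]
eef_rot: [-0.001, 0.818, 0.576, 0.0]
force: [-2.4, 7.8, 1.6]
gripper_width: -0.0002
```

>>> {"method": "step_arm", "body": {
  "targets": [
    {"tx":-0.004,"ty":-0.006,"tz":0,"rx":0,"ry":0,"rz":0},
    {"tx":-0.008,"ty":-0.012,"tz":0,"rx":0,"ry":0,"rz":0},
    {"tx":-0.012,"ty":-0.017,"tz":0,"rx":0,"ry":0,"rz":0},
    {"tx":-0.017,"ty":-0.022,"tz":0,"rx":0,"ry":0,"rz":0},
    {"tx":-0.022,"ty":-0.026,"tz":0,"rx":0,"ry":0,"rz":0},
    {"tx":-0.028,"ty":-0.03,"tz":0,"rx":0,"ry":0,"rz":0},
    {"tx":-0.034,"ty":-0.034,"tz":0,"rx":0,"ry":0,"rz":0},
    {"tx":-0.041,"ty":-0.037,"tz":0,"rx":0,"ry":0,"rz":0},
    {"tx":-0.047,"ty":-0.039,"tz":0,"rx":0,"ry":0,"rz":0},
    {"tx":-0.054,"ty":-0.041,"tz":0,"rx":0,"ry":0,"rz":0},
    {"tx":-0.061,"ty":-0.042,"tz":0,"rx":0,"ry":0,"rz":0},
    {"tx":-0.068,"ty":-0.042,"tz":0,"rx":0,"ry":0,"rz":0}
  ]
}}

```text
clock: 5.6
eef_pos: [0.5294, -0.0838, 0.2134]
eef_rot: [0.0, 0.818, 0.575, 0.0]
force: [3.9, 1.5, 0.0]
gripper_width: -0.0001
```

>>> {"method": "step_arm", "body": {
  "targets": [
    {"tx":-0.007,"ty":0,"tz":0,"rx":0,"ry":0,"rz":0},
    {"tx":-0.014,"ty":0.001,"tz":0,"rx":0,"ry":0,"rz":0},
    {"tx":-0.021,"ty":0.002,"tz":0,"rx":0,"ry":0,"rz":0},
    {"tx":-0.028,"ty":0.004,"tz":0,"rx":0,"ry":0,"rz":0},
    {"tx":-0.034,"ty":0.006,"tz":0,"rx":0,"ry":0,"rz":0},
    {"tx":-0.04,"ty":0.009,"tz":0,"rx":0,"ry":0,"rz":0},
    {"tx":-0.046,"ty":0.013,"tz":0,"rx":0,"ry":0,"rz":0},
    {"tx":-0.052,"ty":0.017,"tz":0,"rx":0,"ry":0,"rz":0},
    {"tx":-0.057,"ty":0.021,"tz":0,"rx":0,"ry":0,"rz":0},
    {"tx":-0.062,"ty":0.026,"tz":0,"rx":0,"ry":0,"rz":0},
    {"tx":-0.067,"ty":0.032,"tz":0,"rx":0,"ry":0,"rz":0},
    {"tx":-0.071,"ty":0.038,"tz":0,"rx":0,"ry":0,"rz":0}
  ]
}}

```text
clock: 6.8
eef_pos: [0.4588, -0.0454, 0.2135]
eef_rot: [0.0, 0.818, 0.575, 0.0]
force: [5.2, -1.9, 0.6]
gripper_width: -0.0002
```

>>> {"method": "step_arm", "body": {
  "targets": [
    {"tx":-0.003,"ty":0.006,"tz":0,"rx":0,"ry":0,"rz":0},
    {"tx":-0.006,"ty":0.012,"tz":0,"rx":0,"ry":0,"rz":0},
    {"tx":-0.009,"ty":0.019,"tz":0,"rx":0,"ry":0,"rz":0},
    {"tx":-0.01,"ty":0.026,"tz":0,"rx":0,"ry":0,"rz":0},
    {"tx":-0.012,"ty":0.033,"tz":0,"rx":0,"ry":0,"rz":0},
    {"tx":-0.012,"ty":0.04,"tz":0,"rx":0,"ry":0,"rz":0},
    {"tx":-0.012,"ty":0.047,"tz":0,"rx":0,"ry":0,"rz":0},
    {"tx":-0.011,"ty":0.054,"tz":0,"rx":0,"ry":0,"rz":0},
    {"tx":-0.01,"ty":0.06,"tz":0,"rx":0,"ry":0,"rz":0},
    {"tx":-0.008,"ty":0.067,"tz":0,"rx":0,"ry":0,"rz":0},
    {"tx":-0.006,"ty":0.074,"tz":0,"rx":0,"ry":0,"rz":0},
    {"tx":-0.003,"ty":0.08,"tz":0,"rx":0,"ry":0,"rz":0}
  ]
}}

```text
clock: 8.0
eef_pos: [0.4558, 0.0348, 0.2131]
eef_rot: [-0.0, 0.818, 0.575, -0.0]
force: [0.6, -4.7, 0.8]
gripper_width: 0.0001
```

>>> {"method": "step_arm", "body": {
  "targets": [
    {"tx":0.004,"ty":0.006,"tz":0,"rx":0,"ry":0,"rz":0},
    {"tx":0.008,"ty":0.012,"tz":0,"rx":0,"ry":0,"rz":0},
    {"tx":0.012,"ty":0.017,"tz":0,"rx":0,"ry":0,"rz":0},
    {"tx":0.017,"ty":0.022,"tz":0,"rx":0,"ry":0,"rz":0},
    {"tx":0.022,"ty":0.026,"tz":0,"rx":0,"ry":0,"rz":0},
    {"tx":0.028,"ty":0.03,"tz":0,"rx":0,"ry":0,"rz":0},
    {"tx":0.034,"ty":0.034,"tz":0,"rx":0,"ry":0,"rz":0},
    {"tx":0.041,"ty":0.037,"tz":0,"rx":0,"ry":0,"rz":0},
    {"tx":0.047,"ty":0.039,"tz":0,"rx":0,"ry":0,"rz":0},
    {"tx":0.054,"ty":0.041,"tz":0,"rx":0,"ry":0,"rz":0},
    {"tx":0.061,"ty":0.042,"tz":0,"rx":0,"ry":0,"rz":0},
    {"tx":0.068,"ty":0.042,"tz":0,"rx":0,"ry":0,"rz":0}
  ]
}}

```text
clock: 9.2
eef_pos: [0.5242, 0.0767, 0.2131]
eef_rot: [-0.0, 0.818, 0.575, -0.0]
force: [-3.5, -0.8, -0.7]
gripper_width: -0.0001
```

```bash
cat > legs2.py <<'E'
import numpy as np,sys
C=np.array([.5265,-.004]);R=.080
P=lambda a:C+R*np.array([np.cos(np.radians(a)),np.sin(np.radians(a))])
a,st,n,k=map(float,sys.argv[1:])
for _ in range(int(k)):
    p0=P(a);print(a,['%.4f %.4f'%tuple(P(a-st*i)-p0) for i in range(1,int(n)+1)]);a-=st*n
E
python3 legs2.py -268 2 10 9
```

```text
-268.0 ['0.0028 0.0000', '0.0056 0.0000', '0.0084 -0.0001', '0.0112 -0.0004', '0.0139 -0.0007', '0.0167 -0.0012', '0.0194 -0.0017', '0.0221 -0.0023', '0.0248 -0.0031', '0.0275 -0.0039']
-288.0 ['0.0026 -0.0009', '0.0052 -0.0019', '0.0078 -0.0030', '0.0103 -0.0042', '0.0128 -0.0054', '0.0153 -0.0068', '0.0177 -0.0082', '0.0200 -0.0098', '0.0223 -0.0114', '0.0245 -0.0130']
-308.0 ['0.0022 -0.0018', '0.0043 -0.0036', '0.0063 -0.0055', '0.0083 -0.0075', '0.0102 -0.0095', '0.0120 -0.0116', '0.0138 -0.0138', '0.0155 -0.0160', '0.0171 -0.0183', '0.0186 -0.0206']
-328.0 ['0.0014 -0.0024', '0.0028 -0.0048', '0.0041 -0.0073', '0.0052 -0.0099', '0.0063 -0.0124', '0.0073 -0.0150', '0.0082 -0.0177', '0.0091 -0.0203', '0.0098 -0.0230', '0.0104 -0.0258']
-348.0 ['0.0005 -0.0027', '0.0010 -0.0055', '0.0013 -0.0083', '0.0016 -0.0111', '0.0017 -0.0138', '0.0017 -0.0166', '0.0017 -0.0194', '0.0016 -0.0222', '0.0013 -0.0250', '0.0010 -0.0278']
-368.0 ['-0.0004 -0.0028', '-0.0010 -0.0055', '-0.0016 -0.0082', '-0.0023 -0.0109', '-0.0031 -0.0136', '-0.0040 -0.0162', '-0.0050 -0.0188', '-0.0061 -0.0214', '-0.0073 -0.0239', '-0.0086 -0.0264']
-388.0 ['-0.0014 -0.0024', '-0.0028 -0.0048', '-0.0043 -0.0072', '-0.0059 -0.0095', '-0.0076 -0.0117', '-0.0094 -0.0139', '-0.0112 -0.0160', '-0.0131 -0.0180', '-0.0151 -0.0200', '-0.0171 -0.0219']
-408.0 ['-0.0021 -0.0018', '-0.0043 -0.0036', '-0.0065 -0.0053', '-0.0088 -0.0069', '-0.0111 -0.0084', '-0.0135 -0.0098', '-0.0160 -0.0112', '-0.0185 -0.0125', '-0.0210 -0.0136', '-0.0236 -0.0147']
-428.0 ['-0.0026 -0.0010', '-0.0052 -0.0019', '-0.0079 -0.0027', '-0.0106 -0.0034', '-0.0133 -0.0041', '-0.0161 -0.0046', '-0.0188 -0.0050', '-0.0216 -0.0054', '-0.0244 -0.0056', '-0.0272 -0.0058']
```

The knob has turned about 335°. For the last part I'll grip it radially with the lightest force, so the pads slip rather than force the stop. The jaws already line up with the radius here. First I back off, rise and open.

>>> {"method": "step_arm", "body": {
  "targets": [
    {"tx":-0.006,"ty":0,"tz":0,"rx":0,"ry":0,"rz":0},
    {"tx":-0.012,"ty":0,"tz":0,"rx":0,"ry":0,"rz":0},
    {"tx":-0.012,"ty":0,"tz":0.04,"rx":0,"ry":0,"rz":0},
    {"tx":-0.012,"ty":0,"tz":0.08,"rx":0,"ry":0,"rz":0},
    {"tx":-0.012,"ty":0,"tz":0.08,"rx":0,"ry":0,"rz":0}
  ]
}}

```text
clock: 9.7
eef_pos: [0.5142, 0.0768, 0.3007]
eef_rot: [0.003, 0.818, 0.575, 0.005]
force: [0.6, 0.4, 0.2]
gripper_width: -0.0003
```

>>> {"method": "step_arm", "body": {
  "targets": [
    {"tx":-0.04,"ty":0.03,"tz":0,"rx":0,"ry":0,"rz":0},
    {"tx":-0.08,"ty":0.06,"tz":0,"rx":0,"ry":0,"rz":0},
    {"tx":-0.12,"ty":0.09,"tz":0,"rx":0,"ry":0,"rz":0},
    {"tx":-0.16,"ty":0.12,"tz":0,"rx":0,"ry":0,"rz":0},
    {"tx":-0.17,"ty":0.15,"tz":0,"rx":0,"ry":0,"rz":0},
    {"tx":-0.17,"ty":0.18,"tz":0,"rx":0,"ry":0,"rz":0},
    {"tx":-0.17,"ty":0.2,"tz":0,"rx":0,"ry":0,"rz":0}
  ],
  "fingers": -0.2
}}

```text
clock: 10.4
eef_pos: [0.3408, 0.2783, 0.2938]
eef_rot: [-0.0, 0.817, 0.576, 0.001]
force: [0.9, -0.2, 0.2]
gripper_width: 0.051
```

Run:
```python
from h import *
p,d=shot('top','t2'); o=get_obs(); print(o['clock'],o['eef_pos'],o['joints'],o['gripper_width'])
cv2.imwrite('pics/c2.png',cv2.resize(p[190:290,265:385,::-1],(720,600),interpolation=2))
```

```text
10.45 [0.3408126  0.27997865 0.29347506] [ 0.56979416 -0.32830561  1.83893677  0.00200175  1.62831512 -0.65833466] 0.051281443336317026
```

View pics/c2.png

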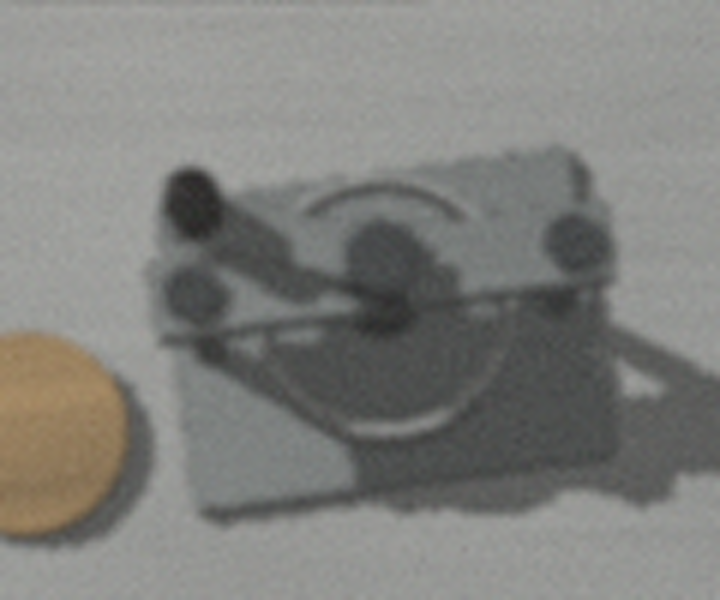

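The knob top is at crop (192,190), which is pixel (297,221.7). The hub is at (385,258), or pixel (329.2,233). The knob is upright and still short of a full turn.

Run:
```python
from h import *
k=pt('top','t2',297.2,221.8,.232);v=k[:2]-[.5265,-.004];a=np.degrees(np.arctan2(v[1],v[0]))
print(k,np.hypot(*v),a); o=get_obs()
p=np.array([.5265,-.004])+.079*v/np.hypot(*v); print('go',p,p-o['eef_pos'][:2],'z',.213-o['eef_pos'][2])
w,x,y,z=o['eef_rot'];print(np.degrees(np.arctan2(2*(x*y+w*z),1-2*(y*y+z*z))))
```

```text
[0.54588153 0.07392076 0.232     ] 0.08029500894189881 76.03205819513589
go [0.54556894 0.07266404] [ 0.20475633 -0.20731461] z -0.08047506367565174
70.3733461770054
```

>>> {"method": "step_arm", "body": {
  "targets": [
    {"tx":0.03,"ty":-0.03,"tz":0,"rx":0,"ry":0,"rz":0.1},
    {"tx":0.06,"ty":-0.06,"tz":0,"rx":0,"ry":0,"rz":0.1},
    {"tx":0.09,"ty":-0.09,"tz":0,"rx":0,"ry":0,"rz":0.1},
    {"tx":0.12,"ty":-0.12,"tz":0,"rx":0,"ry":0,"rz":0.1},
    {"tx":0.15,"ty":-0.15,"tz":0,"rx":0,"ry":0,"rz":0.1},
    {"tx":0.18,"ty":-0.18,"tz":0,"rx":0,"ry":0,"rz":0.1},
    {"tx":0.205,"ty":-0.207,"tz":0,"rx":0,"ry":0,"rz":0.1},
    {"tx":0.205,"ty":-0.207,"tz":0,"rx":0,"ry":0,"rz":0.1},
    {"tx":0.205,"ty":-0.207,"tz":0,"rx":0,"ry":0,"rz":0.1}
  ]
}}

```text
clock: 11.35
eef_pos: [0.5468, 0.0686, 0.293]
eef_rot: [-0.0, 0.789, 0.615, -0.0]
force: [-0.4, 0.1, 0.4]
gripper_width: 0.0513
```

>>> {"method": "step_arm", "body": {
  "targets": [
    {"tx":-0.001,"ty":0.004,"tz":0,"rx":0,"ry":0,"rz":0},
    {"tx":-0.001,"ty":0.004,"tz":-0.03,"rx":0,"ry":0,"rz":0},
    {"tx":-0.001,"ty":0.004,"tz":-0.055,"rx":0,"ry":0,"rz":0},
    {"tx":-0.001,"ty":0.004,"tz":-0.08,"rx":0,"ry":0,"rz":0},
    {"tx":-0.001,"ty":0.004,"tz":-0.08,"rx":0,"ry":0,"rz":0}
  ]
}}

```text
clock: 11.85
eef_pos: [0.5428, 0.0747, 0.2095]
eef_rot: [-0.002, 0.788, 0.616, -0.003]
force: [-1.6, -0.0, -0.0]
gripper_width: 0.0511
```

>>> {"method": "step_arm", "body": {
  "targets": [
    {"tx":0,"ty":0,"tz":0,"rx":0,"ry":0,"rz":0},
    {"tx":0,"ty":0,"tz":0,"rx":0,"ry":0,"rz":0},
    {"tx":0,"ty":0,"tz":0,"rx":0,"ry":0,"rz":0},
    {"tx":0,"ty":0,"tz":0,"rx":0,"ry":0,"rz":0},
    {"tx":0,"ty":0,"tz":0,"rx":0,"ry":0,"rz":0},
    {"tx":0,"ty":0,"tz":0,"rx":0,"ry":0,"rz":0}
  ],
  "fingers": 1,
  "grip_force": 20
}}

```text
clock: 12.45
eef_pos: [0.5469, 0.0762, 0.2157]
eef_rot: [-0.0, 0.788, 0.616, 0.003]
force: [1.6, 11.6, -1.6]
gripper_width: 0.0233
```

```bash
python3 - <<'E'
from h import *
o=get_obs();print(o['eef_pos'],o['force'],o['wrist_torque'],o['gripper_width'],o['joints'])
E
cat > legs3.py <<'E'
import numpy as np,sys
C=np.array([.5265,-.004]);R=.0790
P=lambda a:C+R*np.array([np.cos(np.radians(a)),np.sin(np.radians(a))])
a,st,n,k=map(float,sys.argv[1:])
for _ in range(int(k)):
    p0=P(a);print(a,p0.round(4),['%.3f %.3f %.3f'%(*(P(a-st*i)-p0),-np.radians(st*i)) for i in range(1,int(n)+1)]);a-=st*n
E
python3 legs3.py 76 3 8 5
```

```text
[0.54694391 0.07619163 0.21566323] [ 1.55108705 11.57648227 -1.56631666] [ 1.54350461 -0.1584389   0.04129488] 0.023343042867809395 [ 0.04311491  0.01589325  1.67174935  0.00392306  1.44987771 -1.28523342]
76.0 [0.5456 0.0727] ['0.004 -0.001 -0.052', '0.008 -0.002 -0.105', '0.012 -0.004 -0.157', '0.016 -0.006 -0.209', '0.019 -0.008 -0.262', '0.023 -0.010 -0.314', '0.026 -0.012 -0.367', '0.030 -0.014 -0.419']
52.0 [0.5751 0.0583] ['0.003 -0.003 -0.052', '0.006 -0.005 -0.105', '0.009 -0.008 -0.157', '0.012 -0.011 -0.209', '0.014 -0.015 -0.262', '0.017 -0.018 -0.314', '0.019 -0.022 -0.367', '0.021 -0.025 -0.419']
28.0 [0.5963 0.0331] ['0.002 -0.004 -0.052', '0.003 -0.007 -0.105', '0.005 -0.011 -0.157', '0.006 -0.015 -0.209', '0.007 -0.019 -0.262', '0.008 -0.023 -0.314', '0.009 -0.027 -0.367', '0.009 -0.032 -0.419']
4.0 [0.6053 0.0015] ['0.000 -0.004 -0.052', '0.000 -0.008 -0.105', '-0.000 -0.012 -0.157', '-0.001 -0.017 -0.209', '-0.001 -0.021 -0.262', '-0.002 -0.025 -0.314', '-0.003 -0.029 -0.367', '-0.005 -0.033 -0.419']
-20.0 [ 0.6007 -0.031 ] ['-0.002 -0.004 -0.052', '-0.003 -0.008 -0.105', '-0.005 -0.011 -0.157', '-0.007 -0.015 -0.209', '-0.010 -0.018 -0.262', '-0.012 -0.022 -0.314', '-0.015 -0.025 -0.367', '-0.017 -0.028 -0.419']
```

The knob is gripped at 23 mm with about 11 N of radial preload, so the real radius is about 3 mm farther out than I commanded. I'll correct for that while turning.

>>> {"method": "step_arm", "body": {
  "targets": [
    {"tx":0,"ty":0.003,"tz":0,"rx":0,"ry":0,"rz":0},
    {"tx":0.004,"ty":0.002,"tz":0,"rx":0,"ry":0,"rz":-0.052},
    {"tx":0.008,"ty":0.001,"tz":0,"rx":0,"ry":0,"rz":-0.105},
    {"tx":0.012,"ty":-0.001,"tz":0,"rx":0,"ry":0,"rz":-0.157},
    {"tx":0.016,"ty":-0.003,"tz":0,"rx":0,"ry":0,"rz":-0.209},
    {"tx":0.019,"ty":-0.005,"tz":0,"rx":0,"ry":0,"rz":-0.262},
    {"tx":0.023,"ty":-0.007,"tz":0,"rx":0,"ry":0,"rz":-0.314},
    {"tx":0.026,"ty":-0.009,"tz":0,"rx":0,"ry":0,"rz":-0.367},
    {"tx":0.03,"ty":-0.011,"tz":0,"rx":0,"ry":0,"rz":-0.419},
    {"tx":0.03,"ty":-0.011,"tz":0,"rx":0,"ry":0,"rz":-0.419}
  ]
}}

```text
clock: 13.45
eef_pos: [0.5775, 0.0626, 0.2156]
eef_rot: [0.001, 0.899, 0.438, 0.002]
force: [3.4, 1.5, 2.7]
gripper_width: 0.0234
```

```bash
cat > st.py <<'E'
from h import *
o=get_obs();p=o['eef_pos'];v=p[:2]-[.5268,-.002];a=np.arctan2(v[1],v[0]);f=o['force']
w,x,y,z=o['eef_rot']
print(o['clock'],p.round(4),'R',np.hypot(*v).round(4),'ang',np.degrees(a).round(1),'yaw',np.degrees(np.arctan2(2*(x*y+w*z),1-2*(y*y+z*z))).round(1))
print('F resist',(f[:2]@[-np.sin(a),np.cos(a)]).round(1),'F out',(f[:2]@[np.cos(a),np.sin(a)]).round(1),'Fz',f[2].round(1),'tq',o['wrist_torque'].round(2),o['gripper_width'].round(4),'q6',o['joints'][5])
E
python3 st.py
```

```text
13.45 [0.5775 0.0626 0.2156] R 0.0821 ang 51.9 yaw 51.9Traceback (most recent call last):
  File "st.py", line 5, in <module>
    print('F resist',(f[:2]@[-np.sin(a),np.cos(a)]).round(1),'F out',(f[:2]@[np.cos(a),np.sin(a)]).round(1),'Fz',f[2].round(1),'tq',o['wrist_torque'].round(2),o['gripper_width'].round(4),'q6',o['joints'][5])
                                                                                                                                                               ^^^^^^^^^^^^^^^^^^^^^^^^
AttributeError: 'float' object has no attribute 'round'
```

```bash
sed -i "s/o\['gripper_width'\].round(4)/o['gripper_width']/" st.py; sed -i 's/C=.*;R=.*/C=np.array([.5268,-.002]);R=.0805/' legs3.py; python3 legs3.py 52 2 4 12
```

```text
52.0 [0.5764 0.0614] ['0.002 -0.002 -0.035', '0.004 -0.004 -0.070', '0.006 -0.006 -0.105', '0.008 -0.008 -0.140']
44.0 [0.5847 0.0539] ['0.002 -0.002 -0.035', '0.004 -0.004 -0.070', '0.006 -0.006 -0.105', '0.007 -0.009 -0.140']
36.0 [0.5919 0.0453] ['0.002 -0.002 -0.035', '0.003 -0.005 -0.070', '0.005 -0.007 -0.105', '0.006 -0.010 -0.140']
28.0 [0.5979 0.0358] ['0.001 -0.003 -0.035', '0.002 -0.005 -0.070', '0.004 -0.008 -0.105', '0.005 -0.010 -0.140']
20.0 [0.6024 0.0255] ['0.001 -0.003 -0.035', '0.002 -0.005 -0.070', '0.002 -0.008 -0.105', '0.003 -0.011 -0.140']
12.0 [0.6055 0.0147] ['0.001 -0.003 -0.035', '0.001 -0.006 -0.070', '0.001 -0.008 -0.105', '0.002 -0.011 -0.140']
4.0 [0.6071 0.0036] ['0.000 -0.003 -0.035', '0.000 -0.006 -0.070', '0.000 -0.008 -0.105', '0.000 -0.011 -0.140']
-4.0 [ 0.6071 -0.0076] ['-0.000 -0.003 -0.035', '-0.001 -0.006 -0.070', '-0.001 -0.008 -0.105', '-0.002 -0.011 -0.140']
-12.0 [ 0.6055 -0.0187] ['-0.001 -0.003 -0.035', '-0.001 -0.005 -0.070', '-0.002 -0.008 -0.105', '-0.003 -0.011 -0.140']
-20.0 [ 0.6024 -0.0295] ['-0.001 -0.003 -0.035', '-0.002 -0.005 -0.070', '-0.003 -0.008 -0.105', '-0.005 -0.010 -0.140']
-28.0 [ 0.5979 -0.0398] ['-0.001 -0.002 -0.035', '-0.003 -0.005 -0.070', '-0.004 -0.007 -0.105', '-0.006 -0.010 -0.140']
-36.0 [ 0.5919 -0.0493] ['-0.002 -0.002 -0.035', '-0.003 -0.004 -0.070', '-0.005 -0.007 -0.105', '-0.007 -0.009 -0.140']
```

>>> {"method": "step_arm", "body": {
  "targets": [
    {"tx":0.003,"ty":-0.003,"tz":0,"rx":0,"ry":0,"rz":-0.052},
    {"tx":0.006,"ty":-0.005,"tz":0,"rx":0,"ry":0,"rz":-0.105},
    {"tx":0.009,"ty":-0.008,"tz":0,"rx":0,"ry":0,"rz":-0.157}
  ]
}}

```text
clock: 13.75
eef_pos: [0.5863, 0.0551, 0.2156]
eef_rot: [0.001, 0.93, 0.366, 0.002]
force: [3.9, 4.4, 2.3]
gripper_width: 0.0234
```

```bash
python3 st.py; python3 legs3.py 43 3 3 9
```

```text
13.75 [0.5863 0.0551 0.2156] R 0.0825 ang 43.8 yaw 43.0
F resist 0.5 F out 5.9 Fz 2.3 tq [ 0.31 -0.32  0.3 ] 0.023377743591413227 q6 -0.7441590414679768
43.0 [0.5857 0.0529] ['0.003 -0.003 -0.052', '0.005 -0.006 -0.105', '0.008 -0.010 -0.157']
34.0 [0.5935 0.043 ] ['0.002 -0.004 -0.052', '0.004 -0.007 -0.105', '0.006 -0.011 -0.157']
25.0 [0.5998 0.032 ] ['0.002 -0.004 -0.052', '0.003 -0.008 -0.105', '0.004 -0.012 -0.157']
16.0 [0.6042 0.0202] ['0.001 -0.004 -0.052', '0.002 -0.008 -0.105', '0.003 -0.012 -0.157']
7.0 [0.6067 0.0078] ['0.000 -0.004 -0.052', '0.001 -0.008 -0.105', '0.001 -0.013 -0.157']
-2.0 [ 0.6073 -0.0048] ['-0.000 -0.004 -0.052', '-0.001 -0.008 -0.105', '-0.001 -0.013 -0.157']
-11.0 [ 0.6058 -0.0174] ['-0.001 -0.004 -0.052', '-0.002 -0.008 -0.105', '-0.003 -0.012 -0.157']
-20.0 [ 0.6024 -0.0295] ['-0.002 -0.004 -0.052', '-0.003 -0.008 -0.105', '-0.005 -0.011 -0.157']
-29.0 [ 0.5972 -0.041 ] ['-0.002 -0.004 -0.052', '-0.004 -0.007 -0.105', '-0.007 -0.011 -0.157']
```

>>> {"method": "step_arm", "body": {
  "targets": [
    {"tx":0.003,"ty":-0.002,"tz":0,"rx":0,"ry":0,"rz":-0.052},
    {"tx":0.006,"ty":-0.005,"tz":0,"rx":0,"ry":0,"rz":-0.105},
    {"tx":0.009,"ty":-0.009,"tz":0,"rx":0,"ry":0,"rz":-0.157}
  ]
}}

```text
clock: 14.05
eef_pos: [0.5948, 0.0454, 0.2156]
eef_rot: [0.001, 0.956, 0.292, 0.001]
force: [-1.7, 1.1, 4.4]
gripper_width: 0.0234
```

```bash
python3 st.py
```

```text
14.05 [0.5948 0.0454 0.2156] R 0.0829 ang 34.8 yaw 34.0
F resist 1.9 F out -0.7 Fz 4.4 tq [-0.04  0.29  0.14] 0.023387016041427774 q6 -0.602431733921643
```

>>> {"method": "step_arm", "body": {
  "targets": [
    {"tx":0.002,"ty":-0.004,"tz":0,"rx":0,"ry":0,"rz":-0.052},
    {"tx":0.004,"ty":-0.007,"tz":0,"rx":0,"ry":0,"rz":-0.105},
    {"tx":0.006,"ty":-0.011,"tz":0,"rx":0,"ry":0,"rz":-0.157}
  ]
}}

```text
clock: 14.35
eef_pos: [0.6013, 0.0347, 0.2156]
eef_rot: [0.0, 0.976, 0.216, 0.002]
force: [3.8, 2.8, 3.1]
gripper_width: 0.0233
```

```bash
python3 st.py
```

```text
14.35 [0.6013 0.0347 0.2156] R 0.083 ang 26.2 yaw 25.0
F resist 0.8 F out 4.6 Fz 3.1 tq [ 0.17 -0.28  0.27] 0.023260994200735772 q6 -0.463719431425957
```

>>> {"method": "step_arm", "body": {
  "targets": [
    {"tx":0.002,"ty":-0.004,"tz":0,"rx":0,"ry":0,"rz":-0.052},
    {"tx":0.004,"ty":-0.008,"tz":0,"rx":0,"ry":0,"rz":-0.105},
    {"tx":0.005,"ty":-0.012,"tz":0,"rx":0,"ry":0,"rz":-0.157}
  ]
}}

```text
clock: 14.65
eef_pos: [0.6062, 0.0229, 0.2156]
eef_rot: [0.0, 0.99, 0.139, 0.002]
force: [4.7, 3.4, 3.0]
gripper_width: 0.0234
```

```bash
python3 st.py
```

```text
14.65 [0.6062 0.0229 0.2156] R 0.0832 ang 17.4 yaw 16.0
F resist 1.9 F out 5.5 Fz 3.0 tq [ 0.28 -0.35  0.16] 0.02336586975832839 q6 -0.32621901145092125
```

>>> {"method": "step_arm", "body": {
  "targets": [
    {"tx":0.001,"ty":-0.004,"tz":0,"rx":0,"ry":0,"rz":-0.052},
    {"tx":0.002,"ty":-0.008,"tz":0,"rx":0,"ry":0,"rz":-0.105},
    {"tx":0.003,"ty":-0.012,"tz":0,"rx":0,"ry":0,"rz":-0.157}
  ]
}}

```text
clock: 14.95
eef_pos: [0.6092, 0.0107, 0.2156]
eef_rot: [0.0, 0.998, 0.061, 0.002]
force: [2.4, 2.4, 4.2]
gripper_width: 0.0232
```

```bash
python3 st.py
```

```text
14.95 [0.6092 0.0107 0.2156] R 0.0833 ang 8.8 yaw 7.0
F resist 2.0 F out 2.8 Fz 4.2 tq [ 0.17 -0.07  0.19] 0.023214978840246953 q6 -0.1888558371170076
```

>>> {"method": "step_arm", "body": {
  "targets": [
    {"tx":0,"ty":-0.004,"tz":0,"rx":0,"ry":0,"rz":-0.052},
    {"tx":0.001,"ty":-0.008,"tz":0,"rx":0,"ry":0,"rz":-0.105},
    {"tx":0.001,"ty":-0.013,"tz":0,"rx":0,"ry":0,"rz":-0.157}
  ]
}}

```text
clock: 15.25
eef_pos: [0.6101, -0.0023, 0.2156]
eef_rot: [-0.0, 1.0, -0.018, 0.002]
force: [3.1, 3.4, 4.1]
gripper_width: 0.0235
```

```bash
python3 st.py
```

```text
15.25 [ 0.6101 -0.0023  0.2156] R 0.0833 ang -0.2 yaw -2.0
F resist 3.4 F out 3.1 Fz 4.1 tq [ 0.4  -0.14 -0.05] 0.023483955940846332 q6 -0.053003811212544404
```

>>> {"method": "step_arm", "body": {
  "targets": [
    {"tx":0,"ty":-0.004,"tz":0,"rx":0,"ry":0,"rz":-0.052},
    {"tx":-0.001,"ty":-0.008,"tz":0,"rx":0,"ry":0,"rz":-0.105},
    {"tx":-0.001,"ty":-0.013,"tz":0,"rx":0,"ry":0,"rz":-0.157}
  ]
}}

```text
clock: 15.55
eef_pos: [0.6091, -0.015, 0.2155]
eef_rot: [-0.0, 0.995, -0.096, 0.002]
force: [0.0, 5.3, 4.7]
gripper_width: 0.0231
```

```bash
python3 st.py
```

```text
15.55 [ 0.6091 -0.015   0.2155] R 0.0833 ang -9.0 yaw -11.0
F resist 5.3 F out -0.8 Fz 4.7 tq [ 1.07  0.16 -0.12] 0.02313360995690645 q6 0.08257227082205115
```

>>> {"method": "step_arm", "body": {
  "targets": [
    {"tx":-0.001,"ty":-0.004,"tz":0,"rx":0,"ry":0,"rz":-0.052},
    {"tx":-0.001,"ty":-0.004,"tz":0,"rx":0,"ry":0,"rz":-0.052}
  ]
}}

```text
clock: 15.75
eef_pos: [0.6089, -0.016, 0.2156]
eef_rot: [-0.003, 0.993, -0.121, 0.003]
force: [8.0, 16.6, 1.6]
gripper_width: 0.0235
```

```bash
python3 st.py
python3 - <<'E'
from h import *
q,_=shot('side','s3'); cv2.imwrite('pics/c3.png',cv2.resize(q[190:310,260:400,::-1],None,fx=5,fy=5,interpolation=2))
E
```

```text
15.75 [ 0.6089 -0.016   0.2156] R 0.0833 ang -9.7 yaw -13.9
F resist 17.7 F out 5.1 Fz 1.6 tq [ 2.43 -1.07 -0.09] 0.023512539161185814 q6 0.12755705776675774
```

View pics/c3.png

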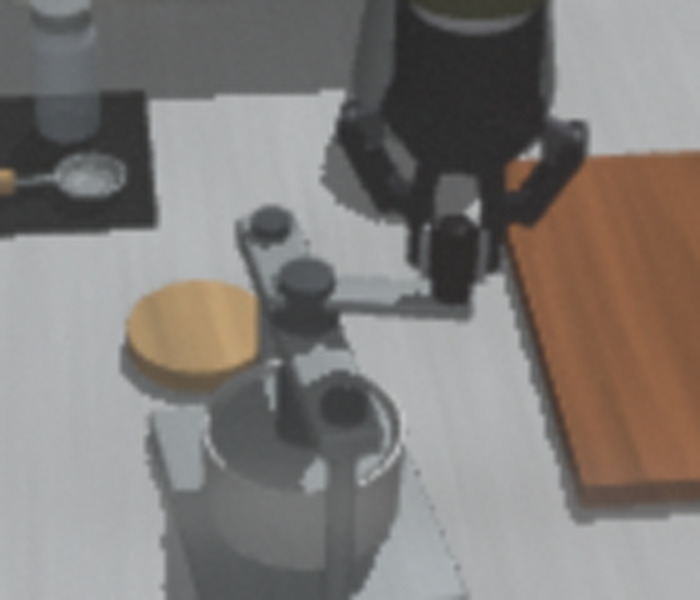

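The knob is still between the pads, at crop (455,260), and the arm points to about -10°. The last 4 mm command moved the tool only 1 mm while resistance rose from 5 to 18 N, so this feels like the stop. I'll ease the load off.

>>> {"method": "step_arm", "body": {
  "targets": [
    {"tx":0,"ty":0.002,"tz":0,"rx":0,"ry":0,"rz":0.03},
    {"tx":0,"ty":0.003,"tz":0,"rx":0,"ry":0,"rz":0.052},
    {"tx":0,"ty":0.003,"tz":0,"rx":0,"ry":0,"rz":0.052}
  ]
}}

```text
clock: 16.1
eef_pos: [0.6088, -0.0161, 0.2156]
eef_rot: [-0.0, 0.996, -0.095, 0.003]
force: [7.0, 2.9, 2.0]
gripper_width: 0.0236
```

```bash
python3 st.py
```

```text
16.1 [ 0.6088 -0.0161  0.2156] R 0.0832 ang -9.8 yaw -10.8
F resist 4.1 F out 6.4 Fz 2.0 tq [ 0.37 -0.84 -0.1 ] 0.023641748789698772 q6 0.07829435761072705
```

>>> {"method": "step_arm", "body": {
  "targets": [
    {"tx":0,"ty":0,"tz":0,"rx":0,"ry":0,"rz":0},
    {"tx":0,"ty":0,"tz":0,"rx":0,"ry":0,"rz":0},
    {"tx":0,"ty":0,"tz":0,"rx":0,"ry":0,"rz":0}
  ],
  "fingers": -0.2
}}

```text
clock: 16.4
eef_pos: [0.6067, -0.0166, 0.2135]
eef_rot: [0.0, 0.995, -0.096, -0.0]
force: [-0.1, 0.3, -0.0]
gripper_width: 0.0513
```

```bash
python3 st.py
```

```text
16.4 [ 0.6067 -0.0166  0.2135] R 0.0812 ang -10.4 yaw -11.0
F resist 0.3 F out -0.2 Fz -0.0 tq [-0.02 -0.04 -0.01] 0.05133296956238622 q6 0.07983616468851833
```

>>> {"method": "step_arm", "body": {
  "targets": [
    {"tx":0,"ty":0,"tz":0.04,"rx":0,"ry":0,"rz":0},
    {"tx":0,"ty":0,"tz":0.07,"rx":0,"ry":0,"rz":0},
    {"tx":0,"ty":0,"tz":0.07,"rx":0,"ry":0,"rz":0}
  ]
}}

```text
clock: 16.7
eef_pos: [0.609, -0.0169, 0.2894]
eef_rot: [0.0, 0.995, -0.096, 0.004]
force: [0.4, -1.0, 0.7]
gripper_width: 0.0513
```

>>> {"method": "step_arm", "body": {
  "targets": [
    {"tx":0.003,"ty":0.023,"tz":0,"rx":0,"ry":0,"rz":0},
    {"tx":0.005,"ty":0.04,"tz":0,"rx":0,"ry":0,"rz":0},
    {"tx":0.005,"ty":0.04,"tz":0,"rx":0,"ry":0,"rz":0},
    {"tx":0.005,"ty":0.04,"tz":0,"rx":0,"ry":0,"rz":0},
    {"tx":0.005,"ty":0.04,"tz":0,"rx":0,"ry":0,"rz":0},
    {"tx":0.005,"ty":0.04,"tz":-0.04,"rx":0,"ry":0,"rz":0},
    {"tx":0.005,"ty":0.04,"tz":-0.07,"rx":0,"ry":0,"rz":0},
    {"tx":0.005,"ty":0.04,"tz":-0.07,"rx":0,"ry":0,"rz":0}
  ],
  "fingers": 1
}}

```text
clock: 17.5
eef_pos: [0.6087, 0.0229, 0.2075]
eef_rot: [0.0, 0.995, -0.096, -0.005]
force: [-0.8, -1.2, -0.0]
gripper_width: 0.0003
```

>>> {"method": "step_arm", "body": {
  "targets": [
    {"tx":0,"ty":-0.004,"tz":0,"rx":0,"ry":0,"rz":0},
    {"tx":-0.001,"ty":-0.008,"tz":0,"rx":0,"ry":0,"rz":0},
    {"tx":-0.001,"ty":-0.011,"tz":0,"rx":0,"ry":0,"rz":0},
    {"tx":-0.002,"ty":-0.014,"tz":0,"rx":0,"ry":0,"rz":0}
  ]
}}

```text
clock: 17.9
eef_pos: [0.6108, 0.0089, 0.2152]
eef_rot: [-0.0, 0.995, -0.096, 0.001]
force: [0.8, -0.3, -0.3]
gripper_width: -0.0
```

```bash
python3 st.py
```

```text
17.9 [0.6108 0.0089 0.2152] R 0.0847 ang 7.4 yaw -11.0
F resist -0.4 F out 0.8 Fz -0.3 tq [ 0.    0.03 -0.03] -1.5878236923415978e-05 q6 0.12298499546719718
```

>>> {"method": "step_arm", "body": {
  "targets": [
    {"tx":0,"ty":-0.001,"tz":0,"rx":0,"ry":0,"rz":0},
    {"tx":-0.001,"ty":-0.003,"tz":0,"rx":0,"ry":0,"rz":0},
    {"tx":-0.001,"ty":-0.003,"tz":0,"rx":0,"ry":0,"rz":0}
  ]
}}

```text
clock: 18.2
eef_pos: [0.609, 0.0064, 0.2136]
eef_rot: [-0.0, 0.995, -0.096, 0.0]
force: [-0.0, -0.7, 0.5]
gripper_width: 0.0
```

>>> {"method": "step_arm", "body": {
  "targets": [
    {"tx":0,"ty":-0.001,"tz":0,"rx":0,"ry":0,"rz":0},
    {"tx":0,"ty":-0.001,"tz":0,"rx":0,"ry":0,"rz":0}
  ]
}}

```text
clock: 18.4
eef_pos: [0.6089, 0.0063, 0.2135]
eef_rot: [-0.001, 0.995, -0.096, 0.0]
force: [-0.0, 4.1, 1.6]
gripper_width: 0.0002
```

>>> {"method": "step_arm", "body": {
  "targets": [
    {"tx":0,"ty":-0.001,"tz":0,"rx":0,"ry":0,"rz":0},
    {"tx":0,"ty":-0.001,"tz":0,"rx":0,"ry":0,"rz":0}
  ]
}}

```text
clock: 18.6
eef_pos: [0.6089, 0.0061, 0.2135]
eef_rot: [-0.001, 0.995, -0.095, 0.0]
force: [0.0, 9.4, 2.6]
gripper_width: -0.0001
```

>>> {"method": "step_arm", "body": {
  "targets": [
    {"tx":0,"ty":-0.001,"tz":0,"rx":0,"ry":0,"rz":0},
    {"tx":0,"ty":-0.001,"tz":0,"rx":0,"ry":0,"rz":0}
  ]
}}

```text
clock: 18.8
eef_pos: [0.6089, 0.006, 0.2135]
eef_rot: [-0.002, 0.995, -0.095, -0.0]
force: [0.2, 14.3, 1.4]
gripper_width: -0.0003
```

>>> {"method": "step_arm", "body": {
  "targets": [
    {"tx":0,"ty":0.005,"tz":0,"rx":0,"ry":0,"rz":0},
    {"tx":0.001,"ty":0.014,"tz":0,"rx":0,"ry":0,"rz":0},
    {"tx":0.001,"ty":0.016,"tz":0.04,"rx":0,"ry":0,"rz":0},
    {"tx":0.001,"ty":0.016,"tz":0.08,"rx":0,"ry":0,"rz":0},
    {"tx":-0.04,"ty":0.046,"tz":0.08,"rx":0,"ry":0,"rz":0},
    {"tx":-0.08,"ty":0.076,"tz":0.08,"rx":0,"ry":0,"rz":0},
    {"tx":-0.12,"ty":0.106,"tz":0.08,"rx":0,"ry":0,"rz":0},
    {"tx":-0.16,"ty":0.136,"tz":0.08,"rx":0,"ry":0,"rz":0},
    {"tx":-0.2,"ty":0.166,"tz":0.08,"rx":0,"ry":0,"rz":0},
    {"tx":-0.23,"ty":0.2,"tz":0.08,"rx":0,"ry":0,"rz":0},
    {"tx":-0.25,"ty":0.24,"tz":0.08,"rx":0,"ry":0,"rz":0},
    {"tx":-0.25,"ty":0.26,"tz":0.08,"rx":0,"ry":0,"rz":0}
  ]
}}

```text
clock: 20.0
eef_pos: [0.3565, 0.2659, 0.2938]
eef_rot: [-0.001, 0.996, -0.095, 0.0]
force: [0.4, -0.1, 0.5]
gripper_width: 0.0003
```

Run:
```python
from h import *
p,d=shot('top','t4'); print(get_obs()['clock'],get_obs()['force'])
```

```text
20.05 [-1.94251905  0.08064368 -0.54610459]
```

View pics/t4.png

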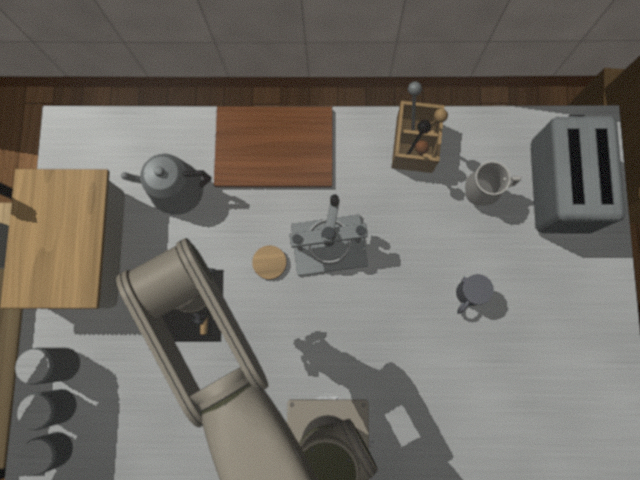

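The knob is at (334,201), still where it met the stop. The kettle, jug, mug and puck haven't moved. The arm hides the pepper and most of the spoon, but nothing went near them. I'm handing in.

```bash
python3 -c "
from bench import manip
print(manip.close_job())"
```

```text
the job is handed in; nothing more can be done
None
```

The crank is wound home against its stop, about 418° clockwise from where it started, and I handed the job in at about 20 s on the clock.

- **Winding:** I pushed the knob round with shut fingers for about 335°. I turned the rest with a light 20 N radial grip, so the pads could slip if the stop came suddenly.
- **First contact with the stop:** resistance rose from about 5 N to 18 N while the tool moved only 1 mm of a 4 mm command. I backed off and let go.
- **Second check:** a gentle push with shut fingers built from 4 to 9 to 14 N over three 1 mm commands, and the tool moved only about 0.3 mm in all. That is well above the 3 to 5 N the crank needs to turn, so I took it as firmly seated. I then backed off, leaving nothing touching.
- **Last picture:** the knob was where it met the stop, and the kettle, jug, mug and puck looked unmoved. The arm hid the pepper and most of the spoon, so I could not see them in that picture; the tool stayed well away from both.

Two things went wrong along the way. The first move calls were refused, one of them because I sent it alongside a running script. My estimate of the crank axis was also about 2 to 3 mm off, which put up to about 12 N of sideways load on the knob when I gripped it, until I corrected the path.

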